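Stand the toppled glue bottle up inside the deep bin

ROBOT

A 7-joint arm with a two-finger parallel gripper is mounted at the origin on the work surface. World frame = base frame: x ahead of the robot, y to its left, z up, the work surface at z = 0. Lengths are in m, angles in rad, forces in N, time in s.
With the tool pointing down it reaches from about 0.4 to 0.85 m from the base axis. Payload 10.4 kg.
Tool frame: the origin (TCP) lies between the finger pads; the fingertips stand 11 mm ahead of it and the grasp point (between the pads) lies 8 mm behind it (tip_reach is the distance from the TCP to the fingertips, in m); z points along the fingers, y is the line along which they close (so a half turn about z gives the same grasp; the last joint's range is limited). The gripper opens to 85 mm and grips with 20 to 120 N. Pads are 22 mm wide; open, the fingers measure 114 mm over their backs; the gripper's body (76 mm by 85 mm) begins 54 mm behind the grasp point. The pads swing forward as they close: fully open they stand 13 mm farther back than shut.
Start: joints at [-1.198, 0.332, -0.065, 1.46, 0.022, 1.35, -0.088], TCP at [0.241, 0.577, 0.242] pointing down, gripper open.
Joint ranges: [-2.6, 2.6], [-0.5, 2.12], [-1.47, 1.34], [0.16, 2.42], [-1.27, 4.41], [0.06, 2.06], [-2.6, 2.6]. Speed limits (rad/s): [2.22, 2.22, 2.79, 2.79, 3.14, 3.14, 3.14].

INTERFACE

Orientations are given as a unit quaternion [x, y, z, w].
In Python, from workcell import * gives the robot as it stands.
- The arm moves only by the shell command python3 -m inch 'ROWS' [OPENING] [FORCE]. ROWS is JSON, a list of rows, each an object with "slide": the shift along the world's x, y, z in m, a list of three; "yaw": the turn about the world's z in rad. A call has 1 to 20 rows; each row is the pose to reach, as a shift and turn from the pose commanded when the call began; what a row does not reach only later rows make up. A row lasts 1/12 s, in which the tool goes at most 41.7 mm and 7.16 degrees, less where a joint would pass 70% of its speed; a pose out of reach is approached as far as the arm can. A call with a gripper value outside its range is refused whole. OPENING is the closure in counts, from 0 (fully open) to 255 (shut), set as the call begins (- or left out, the last holds). The fingers move at their own pace and stop on an object; FORCE is the grip in N (left out, the last holds). Time passes only in rows, so rows that repeat a pose let the fingers close. It gives the time, the measured TCP pose, the force, the opening and the grip force at its end, in the units of the state.
- get_obs(): the state, without advancing time (a new reading comes with each control period).
- camera(name): name is "scene" or "top" or "wrist"; returns a dict with "frame" (480x640x3 uint8, red, green, blue), "fx", "fy", "cx", "cy" (pixels), "extrinsics" (4x4, takes a point from world to camera coordinates). Camera axes: x right, y down, z forward; pixel columns grow to the right and rows downward; lengths in m; the calibration is good to about 2 mm. A picture is of the moment at which its call begins. There is no depth.
- hand_in(): hands the job in; it is judged then, once.
The state is a dict: "clock": time; "joint_pos": joint angles; "joint_velocities": joint speeds; "tau": joint torques, N m; "position": TCP position; "ee_rot": TCP orientation; "ft_force": force on the tool from outside, world axes, zero at the start; "torque": the same for the moment, N m; "grip_width": opening from 0.0 (shut) to 1.0 (fully open); "grasp_force": force on a finger pad.
Only numpy, scipy, OpenCV 4.12 (cv2) and the standard library are available. Lean on these libraries where they do the work, as an engineer would, in place of code of your own. Each camera call takes 0.05 s, during which the arm holds its last target. There are 200 camera calls.

TASK

The slim glue bottle has toppled over in the deep grey bin and leans across it with its cap on the far rim. Tip it upright inside the bin, without lifting it out and touching it only softly against walls and floor (no bang, no hard pressing), and leave it standing by itself on its base on the bin's floor, close up against the long wall on the robot's side. Leave the jar and the can in the bin standing where they are.

Things in the scene. Friction and masses are not known exactly. Their poses are not given: they have to be found in the camera images.
- bin: Deep open grey plastic bin, fixed. Outside 167 (x) x 282 (y) x 126 mm high, plus a thin look-only lip; walls and floor 6 mm thick: inside 155 x 270 mm, 120 mm deep. Origin: centre of its underside, on the table. z up; x points away from the robot, square to the long walls (within 0.35 rad of world x); y along the long walls. The inner floor is at z = 6 mm.
- near_wall (a point): Middle of the inner face of the bin's long wall on the robot's side, at the height of the inner floor (bin x = -77.5 mm, z = 6 mm); the opposite long wall's inner face is 155 mm further along the bin's x. Axes as the bin's.
- bottle: Slim rigid bottle, white, paper band, black cap, loose, 190 mm long, 0.18 to 0.33 kg: round body 40 mm in diameter up to 140 mm from the base, shoulder narrowing to 23 mm at 158 mm, cap 26 mm in diameter up to 190 mm. Origin: centre of its base; z along its axis from base to cap. It stands stably on its flat base when let go within a few degrees of upright.
- bottle_cap (a point): Centre of the cap's flat top, 190 mm from the base. At the start the bottle leans about 49 degrees from vertical along the bin's x: base in the corner of floor and robot-side wall, cap resting on the far wall's rim, near the middle of the bin's y. Only its weight holds it there; let go halfway up, it falls back.
- jar: White jar with a black lid, 52 mm in diameter, 85 mm high, standing loose on the bin's floor near one short wall. Origin: centre of its base, z up. Bystander.
- can: Plain steel can, 48 mm in diameter, 95 mm high, standing loose on the bin's floor near the other short wall (which of the two ends has the jar varies). Origin: centre of its base, z up. Bystander.
Mind the look-alikes: they are no part of the job. Several things have the shape of the bottle; the one meant has the colours described above.

How it is judged:
By the outcome, as a careful person would: the job done as asked, in the order asked, and still so for the second after the job is handed in, with the robot touching nothing.
It also fails if it takes over 43 s, if anything falls off the work surface, if the arm or the gripper's body presses on something with over 40 N, if the wrist force passes 120 N, or if a joint passes its speed limit or range.

## Working session

There is one attempt and no reset: what is moved stays moved. The work goes in short steps, Python scripts to look and compute and a shell command to move; the robot and the scene stay as the last step left them, time stands still between calls to the robot, and variables do not carry over. Pictures are saved under pics/ and viewed, at most 10 in all, crops included, and the job is handed in when it is done.

```bash
mkdir -p pics; ls
cat > h.py <<'E'
from workcell import *
import numpy as np, cv2
def snap(n,f):
    c=camera(n); cv2.imwrite('pics/'+f,c['frame'][:,:,::-1]); np.save('pics/'+f+'.npy',c,allow_pickle=True); return c
def ray(c,u,v):
    E=np.array(c['extrinsics']);R=E[:3,:3];o=-R.T@E[:3,3]
    d=R.T@np.array([(u-c['cx'])/c['fx'],(v-c['cy'])/c['fy'],1]);return o,d/np.linalg.norm(d)
def onz(c,u,v,z):
    o,d=ray(c,u,v);return o+d*(z-o[2])/d[2]
def tri(c1,p1,c2,p2):
    o1,d1=ray(c1,*p1);o2,d2=ray(c2,*p2)
    t=np.linalg.lstsq(np.c_[d1,-d2],o2-o1,rcond=None)[0]
    a=o1+d1*t[0];b=o2+d2*t[1];return (a+b)/2,np.linalg.norm(a-b)
def load(f): return np.load('pics/'+f+'.npy',allow_pickle=True).item()
E
python3 - <<'E'
from h import *
a=snap('scene','s0.png');b=snap('top','t0.png')
cv2.imwrite('pics/m0.png',cv2.resize(np.vstack([a['frame'],b['frame']])[:,:,::-1],(400,600)))
for c in (a,b): print(c['fx'],c['cx'],c['cy'],np.round(ray(c,320,240),3).tolist())
print(get_obs())
E
```

```text
pics
466.9408576073118 316.7128599906454 231.13150658342283 [[0.905, 0.255, 0.85], [-0.486, -0.241, -0.84]]
596.0235283581907 319.451499962904 243.85105929358323 [[0.447, 0.035, 1.003], [0.044, 0.025, -0.999]]
{'clock': 0.1, 'joint_pos': array([-1.19761338,  0.33282312, -0.06471196,  1.46084347,  0.02158784,
        1.34991127, -0.08853247]), 'joint_velocities': array([ 4.22553448e-04, -1.21206286e-03, -1.67148598e-03, -1.98459408e-03,
        8.69133914e-04, -6.13297142e-06, -7.02604814e-04]), 'tau': array([ 1.90137340e-03, -6.26743340e+01,  4.94736247e-02, -3.92425990e+01,
        1.63624930e-02,  6.98077594e-03, -5.51364462e-05]), 'position': array([0.24082508, 0.57639163, 0.24159311]), 'ee_rot': array([ 1.96604762e-01,  9.80482611e-01, -6.36391629e-04, -1.06032401e-04]), 'ft_force': array([ 0.37322429, -0.51986642,  0.18925771]), 'torque': array([-0.01270746,  0.02127422,  0.0102753 ]), 'grasp_force': 0.0, 'grip_width': 1.0079241245968913}
```

View pics/s0.png

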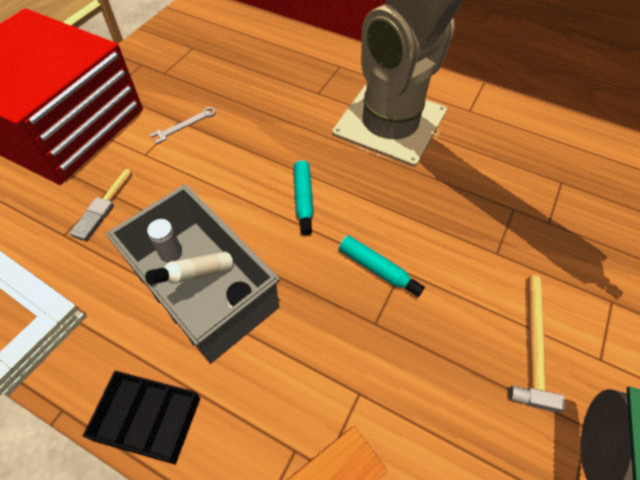

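View pics/t0.png

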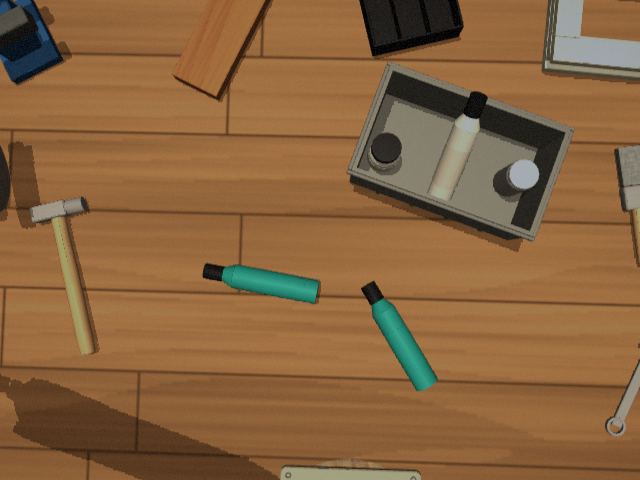

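The candidates for the bottle are the white one with the black cap in the bin (top 460,150; scene 195,267) and two teal look-alikes (top 262,283 and 400,340; scene 303,195 and 380,265). The description fits the white one in the bin. In the top view the can/jar pair stands at (386,150), which has a black lid, and at (522,175). I'll check the choice with one close crop.

Run:
```python
from h import *
a=load('s0.png');b=load('t0.png')
A=cv2.resize(a['frame'][175:370,95:290],(400,400),interpolation=cv2.INTER_CUBIC)
B=cv2.resize(b['frame'][55:255,340:580],(800,667),interpolation=cv2.INTER_CUBIC)
B=cv2.resize(b['frame'][58:248,343:578],(742,600),interpolation=cv2.INTER_CUBIC)
cv2.imwrite('pics/c0.png',B[:,:,::-1])
# cap mask & body mask per view
for n,c,(x0,y0,x1,y1) in (('t',b,(425,85,500,205)),('s',a,(140,245,240,290))):
    h=c['frame'][y0:y1,x0:x1].astype(int)
    dark=(h.max(2)<45).astype(np.uint8); 
    cream=((h[:,:,0]>150)&(h[:,:,0]-h[:,:,2]>15)).astype(np.uint8)
    for nm,m in (('cap',dark),('body',cream)):
        k,l,s,ce=cv2.connectedComponentsWithStats(m)
        i=1+np.argmax(s[1:,4]); pts=np.argwhere(l==i)[:,::-1].astype(np.float32)
        print(n,nm,s[i],ce[i]+[x0,y0],(cv2.boxPoints(cv2.minAreaRect(pts))+[x0,y0]).round(1).tolist())
```

```text
t cap [   0    0   75   49 1836] [462.88017429 106.43736383] [[417.9, 104.6], [428.9, 74.3], [509.7, 103.4], [498.7, 133.8]]
t body [   6   30   48   85 1387] [453.20187455 161.30569575] [[429.5, 194.2], [458.9, 112.2], [481.5, 120.3], [452.1, 202.3]]
s cap [  6  24  22  16 262] [156.51526718 275.90076336] [[144.3, 272.4], [165.2, 266.0], [169.1, 278.7], [148.2, 285.2]]
s body [   0    0   92   37 1643] [191.3432745 260.4771759] [[136.9, 256.5], [225.4, 234.4], [233.5, 266.9], [145.0, 289.0]]
```

View pics/c0.png

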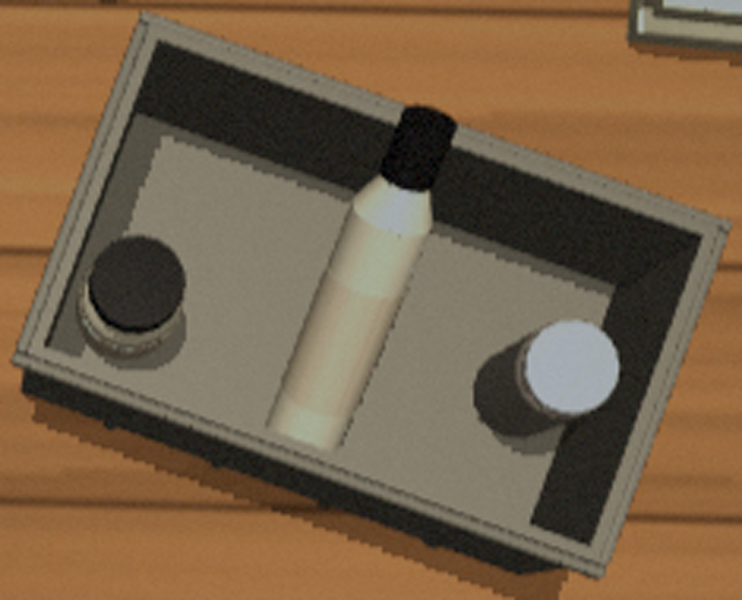

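The crop shows the white bottle with paper band and black cap, so the choice is confirmed. In the crop, the cap centre is at about (419,148) and the body's lower end at about (308,440). The rim's outer corners are (145,15), (730,225), (602,575) and (15,362).

Run:
```python
from h import *
a=load('s0.png');b=load('t0.png')
P=lambda x,y:(x/3.157+343-.5,y/3.157+58-.5)
C=[P(145,15),P(730,225),P(602,575),P(15,362)]
S=[(108,236),(210,361),(279,281),(184,186)] # scene view outer rim: far-left.. guess order below
W=np.array([onz(b,*p,.126) for p in C])
print(W.round(4).tolist()); print([np.linalg.norm(W[i]-W[i-1]).round(4) for i in range(4)])
E0=np.array(a['extrinsics'])
for w in W:
    q=E0[:3,:3]@w+E0[:3,3]; print('scene proj',(a['fx']*q[0]/q[2]+a['cx']).round(1),(a['fy']*q[1]/q[2]+a['cy']).round(1))
c=W.mean(0); e=(W[0]+W[1]-W[2]-W[3]); yaw=np.arctan2(e[1],e[0])
e2=(W[0]+W[3]-W[1]-W[2]); yaw2=np.arctan2(-e2[0],e2[1]); print('centre',c,'yaw',yaw,yaw2)
cap,g=tri(b,P(419,148),a,(156.5,275.9)); print('cap centre',cap,g)
y=yaw2; R=np.array([[np.cos(y),np.sin(y)],[-np.sin(y),np.cos(y)]])
print('cap in bin',R@(cap-c)[:2])
for z in(.03,.05): print('base',R@(onz(b,*P(308,440),z)-c)[:2])
for n,p in(('jar',P(137,284)),('can',P(572,368))): print(n,R@(onz(b,*p,.095)-c)[:2])
q=get_obs()['ee_rot']
from scipy.spatial.transform import Rotation as Ro
M=Ro.from_quat(q).as_matrix();print(M.round(3).tolist())
yy=np.arctan2(M[1,1],M[0,1]); by=y+np.pi/2; d=(by-yy+np.pi/2)%np.pi-np.pi/2
print('yaw needed',d,d+np.pi,d-np.pi)
```

```text
[[0.7525, -0.0372, 0.126], [0.6588, -0.3109, 0.126], [0.4942, -0.2542, 0.126], [0.5868, 0.0197, 0.126]]
[np.float64(0.1752), np.float64(0.2894), np.float64(0.1741), np.float64(0.2892)]
scene proj 195.6 341.3
scene proj 105.6 231.2
scene proj 184.6 182.5
scene proj 278.8 276.2
centre [ 0.62307133 -0.14564507  0.126     ] yaw -0.3314257152674696 -0.3280716810159842
cap centre [ 0.69012511 -0.16492643  0.13202246] 0.0004642903346531142
cap in bin [0.06969029 0.00335294]
base [-0.05842302 -0.00786407]
base [-0.06185104 -0.00535538]
jar [-0.02669216  0.1036396 ]
can [ 0.00683698 -0.10653503]
[[-0.923, 0.386, -0.0], [0.386, 0.923, -0.001], [-0.0, -0.001, -1.0]]
yaw needed 0.06771620583395199 3.209308859423745 -3.073876447755841
```

```bash
R='{"slide":[0.444,-0.740,0.03],"yaw":0.1}'; python3 -m inch '[{"slide":[0.444,-0.740,0.03],"yaw":0.1},{"slide":[0.444,-0.740,0.03],"yaw":0.1},{"slide":[0.444,-0.740,0.03],"yaw":0.1},{"slide":[0.444,-0.740,0.03],"yaw":0.1},{"slide":[0.444,-0.740,0.03],"yaw":0.1},{"slide":[0.444,-0.740,0.03],"yaw":0.1},{"slide":[0.444,-0.740,0.03],"yaw":0.1},{"slide":[0.444,-0.740,0.03],"yaw":0.1},{"slide":[0.444,-0.740,0.03],"yaw":0.1},{"slide":[0.444,-0.740,0.03],"yaw":0.1},{"slide":[0.444,-0.740,0.03],"yaw":0.1},{"slide":[0.444,-0.740,0.03],"yaw":0.1},{"slide":[0.444,-0.740,0.03],"yaw":0.1},{"slide":[0.444,-0.740,0.03],"yaw":0.1},{"slide":[0.444,-0.740,0.03],"yaw":0.1},{"slide":[0.444,-0.740,0.03],"yaw":0.1},{"slide":[0.444,-0.740,0.03],"yaw":0.1},{"slide":[0.444,-0.740,0.03],"yaw":0.1},{"slide":[0.444,-0.740,0.03],"yaw":0.1},{"slide":[0.444,-0.740,0.03],"yaw":0.1}]' 90
```

```text
clock: 1.77
position: [0.6701, -0.139, 0.2709]
ee_rot: [0.147, 0.989, 0.0, -0.0]
ft_force: [0.7, 0.4, -0.6]
grip_width: 0.645
grasp_force: 0.0
```

```bash
python3 -m inch '[{"slide":[0.0,0.0,-0.03]},{"slide":[0.0,0.0,-0.05]},{"slide":[0.0,0.0,-0.05]},{"slide":[0.0,0.0,-0.05]}]'
python3 - <<'E'
from h import *
c=snap('wrist','w1.png'); print(get_obs()['position'],get_obs()['ee_rot'],c['fx'],ray(c,320,240))
E
```

```text
[ 0.67087131 -0.14788339  0.26912935] [ 1.50853169e-01  9.88552048e-01 -2.74754035e-03 -7.87782958e-04] 362.73311062338377 (array([ 0.59115443, -0.11443014,  0.40199046]), array([ 0.30664859, -0.09386101, -0.94718359]))invalid input
```

View pics/w1.png

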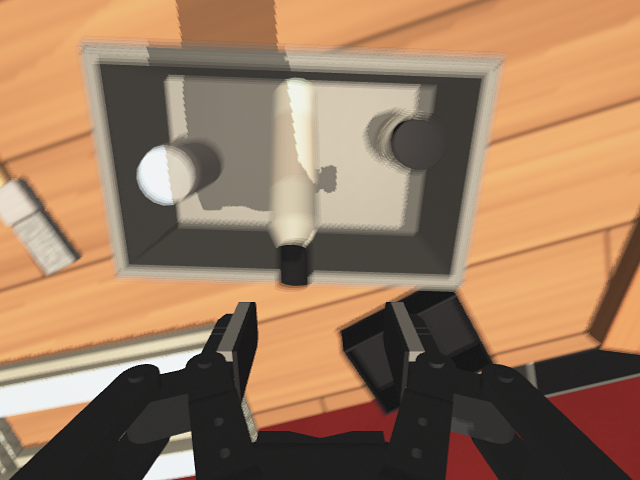

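The wrist view, slightly blurred by motion, shows the cap at (294,265) and the base at (298,85). The bottle axis is nearly parallel to the tool's x plane, so the yaw is good. The fingers are straddling along the bin's y. The move was refused because rows need "yaw", so I'll resend it.

```bash
python3 -m inch '[{"slide":[0.0,0.0,0.0],"yaw":0},{"slide":[0.0,0.0,0.0],"yaw":0},{"slide":[0.0,0.0,0.0],"yaw":0}]'
python3 - <<'E'
from h import *
c=snap('wrist','w2.png');b=load('t0.png');a=load('s0.png')
print(get_obs()['position'],get_obs()['ee_rot'])
f=c['frame'][60:320,220:360].astype(int)
m=(f.max(2)<60).astype(np.uint8); m[:140]=0
k,l,s,ce=cv2.connectedComponentsWithStats(m); i=1+np.argmax(s[1:,4]); print([ (x.tolist(),y.round(1).tolist()) for x,y in zip(s[1:],ce[1:]+[220,60]) if x[4]>60])
from scipy.spatial.transform import Rotation as Ro
M=Ro.from_quat(get_obs()['ee_rot']).as_matrix();print('toolx',M[:,0].round(3),'y',M[:,1].round(3))
cv2.imwrite('pics/w2c.png',cv2.resize(c['frame'][40:300,60:520,::-1],(800,452)))
E
```

```text
clock: 2.07
position: [0.6694, -0.1361, 0.271]
ee_rot: [0.147, 0.989, 0.0, -0.0]
ft_force: [0.3, 1.7, -0.8]
grip_width: 0.647
grasp_force: 0.0
[ 0.66934777 -0.13570431  0.27133635] [ 1.46346755e-01  9.89233195e-01  5.53039165e-04 -9.05171704e-05]
[([58, 180, 33, 47, 1431], [293.7, 263.0]), ([24, 242, 12, 18, 152], [250.9, 311.8])]
toolx [-0.957  0.29   0.   ] y [0.29  0.957 0.001]
```

View pics/w2c.png

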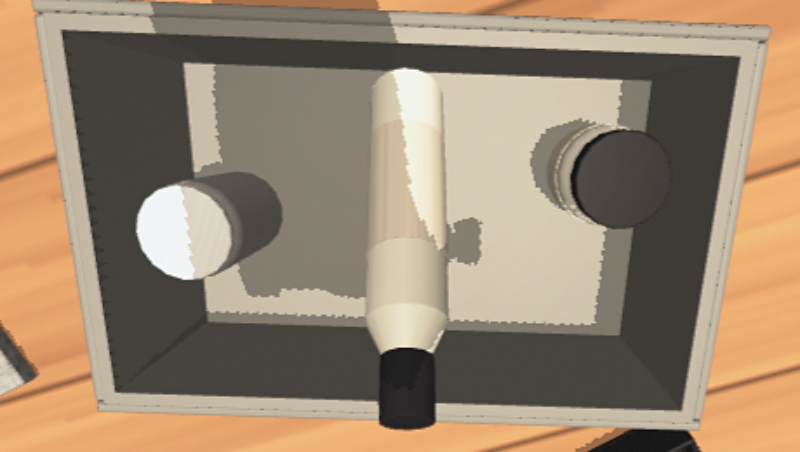

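The view is now sharp. The cap is at crop (407,388) and the base end at (405,70). The bin's inner rim corners are (62,30), (740,57), (688,410) and (115,390).

Run:
```python
from h import *
c=load('w2.png');b=load('t0.png');a=load('s0.png')
P=lambda x,y:(x/3.157+343-.5,y/3.157+58-.5)
Q=lambda x,y:(x*.575+60,y*.575+40)
W=np.array([onz(c,*Q(*p),.126) for p in[(62,30),(740,57),(688,410),(115,390)]])
print(W.round(4).tolist(),[np.linalg.norm(W[i]-W[i-1]).round(4) for i in range(4)])
ce=W.mean(0);e=(W[1]-W[0]+W[2]-W[3]);y=np.arctan2(-e[0],e[1]);print('centre',ce,'yaw',y)
R=np.array([[np.cos(y),np.sin(y)],[-np.sin(y),np.cos(y)]])
cap,g=tri(b,P(419,148),c,(293.7,263));cap2,g2=tri(a,(156.5,275.9),c,(293.7,263));print('cap',cap,g,cap2,g2)
Rb=lambda p:R@(p-ce)[:2]
print('bin cap',Rb(cap),Rb(cap2),'tcp bin',Rb(get_obs()['position']))
print('axis low', [ (z,Rb(onz(c,*Q(405,100),z)).round(4)) for z in (.04,.05)], 'mid',Rb(onz(c,*Q(407,240),.09)))
cos,sin=np.cos(y),np.sin(y); print(cos,sin)
```

```text
[[0.5087, -0.2477, 0.126], [0.5957, 0.0066, 0.126], [0.7425, -0.0399, 0.126], [0.6538, -0.2975, 0.126]] [np.float64(0.1534), np.float64(0.2688), np.float64(0.1539), np.float64(0.2724)]
centre [ 0.62519114 -0.14462702  0.126     ] yaw -0.3305689635999239
cap [ 0.688446   -0.16337696  0.13783517] 0.0008750336987078819 [ 0.69020458 -0.16408029  0.13279899] 0.00031883152653251117
bin cap [0.06591598 0.00279656] [0.06780763 0.00270212] tcp bin [0.03886975 0.02277203]
axis low [(0.04, array([-0.0599, -0.0061])), (0.05, array([-0.0594, -0.0053]))] mid [ 0.00662135 -0.0006803 ]
0.9458578217241584 -0.3245812395737468
```

```bash
python3 -m inch '[{"slide":[0.016,-0.028,0.0],"yaw":0.03},{"slide":[0.016,-0.028,-0.03],"yaw":0.03},{"slide":[0.016,-0.028,-0.06],"yaw":0.03},{"slide":[0.016,-0.028,-0.09],"yaw":0.03},{"slide":[0.016,-0.028,-0.11],"yaw":0.03},{"slide":[0.016,-0.028,-0.125],"yaw":0.03},{"slide":[0.016,-0.028,-0.135],"yaw":0.03},{"slide":[0.016,-0.028,-0.14],"yaw":0.03},{"slide":[0.016,-0.028,-0.14],"yaw":0.03},{"slide":[0.016,-0.028,-0.14],"yaw":0.03},{"slide":[0.016,-0.028,-0.14],"yaw":0.03},{"slide":[0.016,-0.028,-0.14],"yaw":0.03}]'
python3 - <<'E'
from h import *
c=snap('wrist','w3.png'); o=get_obs();print(o['position'],o['ft_force'])
E
```

```text
clock: 3.12
position: [0.686, -0.1655, 0.1326]
ee_rot: [0.132, 0.991, 0.0, 0.001]
ft_force: [0.7, 0.3, -0.5]
grip_width: 0.648
grasp_force: 0.0
[ 0.68590059 -0.16549836  0.13231702] [-0.41740121  0.14509192  0.79150364]
```

View pics/w3.png

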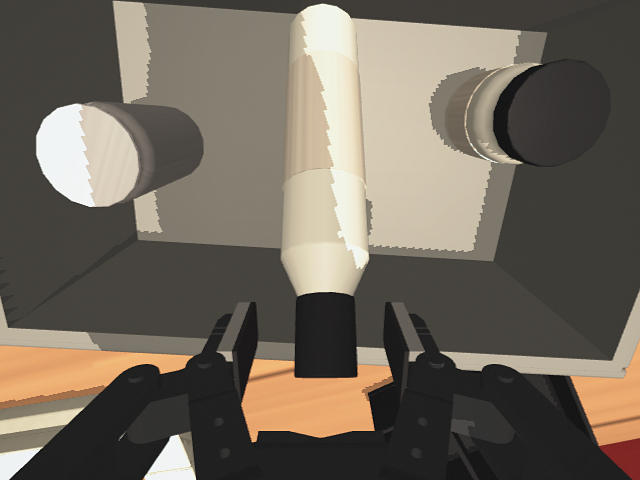

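The cap (326,335) sits centred between the pads (245 and 398). I'll close softly.

```bash
python3 -m inch '[{"slide":[0,0,0],"yaw":0},{"slide":[0,0,0],"yaw":0},{"slide":[0,0,0],"yaw":0},{"slide":[0,0,0],"yaw":0},{"slide":[0,0,0],"yaw":0},{"slide":[0,0,0],"yaw":0},{"slide":[0,0,0],"yaw":0},{"slide":[0,0,0],"yaw":0},{"slide":[0,0,0],"yaw":0},{"slide":[0,0,0],"yaw":0}]' 255 25
python3 - <<'E'
import numpy as np
t=np.radians(np.array([49,44,39,34,29,24,19,14,9,5,0]))
for L in(168,):
  x=20*np.cos(t)+L*np.sin(t);z=20*np.sin(t)+L*np.cos(t)
  dx=x-x[0];dz=z-z[0]
  for a in zip(np.degrees(t).round(),dx.round(1),(dx*.9459).round(1),(-dx*.3246).round(1),dz.round(1)):print(*a)
E
```

```text
clock: 4.0
position: [0.6854, -0.1655, 0.1313]
ee_rot: [0.133, 0.991, -0.0, -0.0]
ft_force: [-1.8, 0.2, 1.8]
grip_width: 0.293
grasp_force: 27.1
49.0 0.0 0.0 -0.0 0.0
44.0 -8.8 -8.3 2.9 9.4
39.0 -18.6 -17.6 6.1 17.8
34.0 -29.4 -27.8 9.5 25.2
29.0 -41.0 -38.8 13.3 31.3
24.0 -53.3 -50.4 17.3 36.3
19.0 -66.3 -62.7 21.5 40.0
14.0 -79.9 -75.5 25.9 42.5
9.0 -93.9 -88.8 30.5 43.7
5.0 -105.3 -99.6 34.2 43.8
0.0 -119.9 -113.4 38.9 42.7
```

```bash
python3 -m inch '[{"slide":[-0.002,0.0005,0.003],"yaw":0},{"slide":[-0.0043,0.0011,0.006],"yaw":0},{"slide":[-0.0065,0.0017,0.0085],"yaw":0},{"slide":[-0.0085,0.0023,0.0105],"yaw":0},{"slide":[-0.011,0.003,0.013],"yaw":0},{"slide":[-0.0135,0.0036,0.0155],"yaw":0},{"slide":[-0.018,0.0048,0.019],"yaw":0},{"slide":[-0.018,0.0048,0.019],"yaw":0},{"slide":[-0.018,0.0048,0.019],"yaw":0}]'
python3 - <<'E'
from h import *
snap('wrist','w4.png');print(get_obs()['ft_force'],get_obs()['torque'])
E
```

```text
clock: 4.75
position: [0.6674, -0.1606, 0.1508]
ee_rot: [0.132, 0.991, 0.0, 0.0]
ft_force: [1.5, -0.5, -1.4]
grip_width: 0.291
grasp_force: 26.8
[ 2.29431947 -1.03619674 -1.60667562] [-0.26214555 -0.58879169  0.00426473]
```

View pics/w4.png

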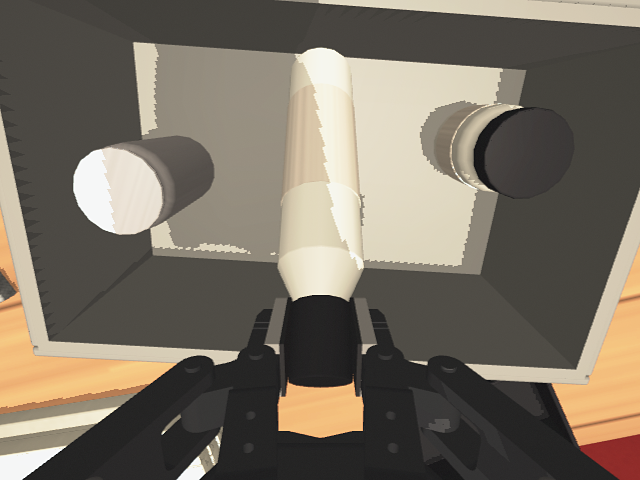

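The bottle is pivoting in the pads, with its base end at (320,50) against the wall and only about 2 N on the tool. I'll continue along the arc.

```bash
python3 -m inch '[{"slide":[-0.004,0.0011,0.003],"yaw":0},{"slide":[-0.0075,0.002,0.0055],"yaw":0},{"slide":[-0.0105,0.0028,0.0075],"yaw":0},{"slide":[-0.014,0.0038,0.0095],"yaw":0},{"slide":[-0.018,0.0048,0.0118],"yaw":0},{"slide":[-0.022,0.0059,0.0138],"yaw":0},{"slide":[-0.026,0.007,0.0155],"yaw":0},{"slide":[-0.030,0.0081,0.0171],"yaw":0},{"slide":[-0.034,0.0092,0.0184],"yaw":0},{"slide":[-0.038,0.0102,0.0196],"yaw":0},{"slide":[-0.042,0.0113,0.0208],"yaw":0},{"slide":[-0.046,0.0124,0.0217],"yaw":0},{"slide":[-0.046,0.0124,0.0217],"yaw":0},{"slide":[-0.046,0.0124,0.0217],"yaw":0},{"slide":[-0.046,0.0124,0.0217],"yaw":0}]'
python3 - <<'E'
from h import *
snap('scene','s5.png');c=snap('wrist','w5.png');print(get_obs()['ft_force'])
s=cv2.resize(load('s5.png')['frame'][120:370,90:300],(400,476),interpolation=cv2.INTER_CUBIC)
w=cv2.resize(c['frame'],(400,300));w=np.vstack([w,np.zeros((176,400,3),np.uint8)])
cv2.imwrite('pics/v5.png',np.hstack([s,w])[:,:,::-1])
E
```

```text
clock: 6.05
position: [0.6213, -0.1482, 0.1718]
ee_rot: [0.132, 0.991, 0.0, -0.0]
ft_force: [0.7, -1.7, -2.2]
grip_width: 0.293
grasp_force: 26.4
[ 0.75121468  0.90893855 -1.60973077]
```

View pics/v5.png

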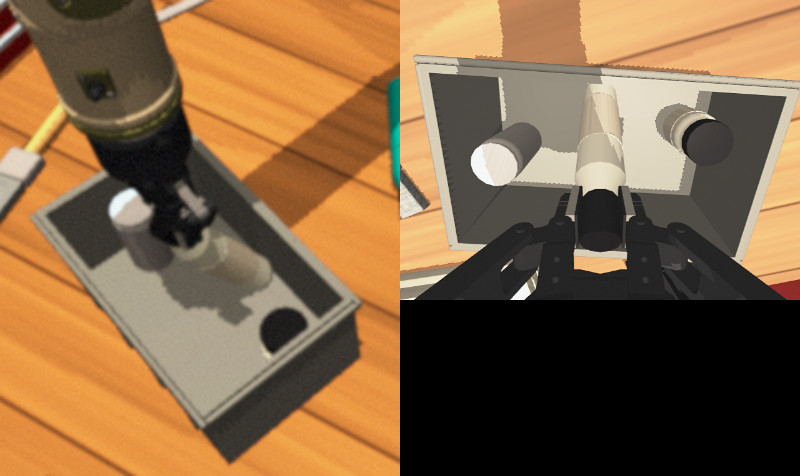

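```bash
cat > th.py <<'E'
from h import *
import sys
from scipy.optimize import brentq
def theta(c,v,tcp,off,L=168):
    o,d=ray(c,320,v); h=np.array([np.cos(.267),-np.sin(.267),0]);k=np.array([0,0,1.])
    G=tcp+k*off; O=np.array([(o-G)@h,(o-G)@k]);D=np.array([d@h,d@k]);N=np.array([-D[1],D[0]])
    def f(t):
        s,q=np.sin(t),np.cos(t);Q=-L/1e3*np.array([s,q])+.02*np.array([-q,s]);return (Q-O)@N
    try: t=brentq(f,-.25,1.1)
    except ValueError: return None
    s,q=np.sin(t),np.cos(t)
    low=G-L/1e3*(s*h+q*k)+.02*(q*h-s*k); up=G-L/1e3*(s*h+q*k)-.02*(q*h-s*k)
    b=lambda p:((p[0]-.624)*.9459-(p[1]+.1451)*.3246, (p[0]-.624)*.3246+(p[1]+.1451)*.9459,p[2])
    return np.degrees(t).round(1),'low x from wall, z',(b(low)[0]+.0775).round(4),low[2].round(4),'up',(b(up)[0]+.0775).round(4),b(up)[1].round(4)
E
python3 - <<'E'
from th import *
for f,tcp,v in(('w4.png',[.6674,-.1606,.1508],48),('w5.png',[.6213,-.1482,.1718],None)):
    c=load(f);tcp=np.array(tcp)
    if v is None:
        col=c['frame'][100:200,316:324].astype(int).mean(1); print(col[20:70:2].round().tolist()); v=141
    for off in(-.004,0,): print(f,theta(c,v,tcp,off))
E
```

```text
w4.png (np.float64(39.8), 'low x from wall, z', np.float64(0.0316), np.float64(0.0049), 'up', np.float64(0.0009), np.float64(-0.0084))
w4.png (np.float64(39.5), 'low x from wall, z', np.float64(0.0322), np.float64(0.0085), 'up', np.float64(0.0015), np.float64(-0.0083))
[[89.0, 84.0, 77.0], [190.0, 182.0, 166.0], [176.0, 168.0, 152.0], [177.0, 169.0, 153.0], [166.0, 158.0, 142.0], [167.0, 159.0, 142.0], [155.0, 148.0, 132.0], [196.0, 185.0, 162.0], [233.0, 225.0, 200.0], [233.0, 224.0, 200.0], [233.0, 224.0, 200.0], [233.0, 224.0, 200.0], [233.0, 224.0, 200.0], [233.0, 225.0, 200.0], [213.0, 203.0, 178.0], [227.0, 213.0, 181.0], [227.0, 212.0, 181.0], [226.0, 212.0, 181.0], [226.0, 212.0, 181.0], [226.0, 212.0, 181.0], [226.0, 212.0, 181.0], [226.0, 212.0, 181.0], [226.0, 212.0, 181.0], [226.0, 212.0, 181.0], [227.0, 212.0, 181.0]]
w5.png (np.float64(15.8), 'low x from wall, z', np.float64(0.0495), np.float64(0.0007), 'up', np.float64(0.0111), np.float64(-0.0079))
w5.png (np.float64(15.9), 'low x from wall, z', np.float64(0.0492), np.float64(0.0047), 'up', np.float64(0.0108), np.float64(-0.008))
```

```bash
python3 -m inch '[{"slide":[-0.004,0.0011,0.001],"yaw":0},{"slide":[-0.008,0.0022,0.0017],"yaw":0},{"slide":[-0.012,0.0033,0.0024],"yaw":0},{"slide":[-0.016,0.0044,0.003],"yaw":0},{"slide":[-0.020,0.0054,0.0035],"yaw":0},{"slide":[-0.024,0.0065,0.0038],"yaw":0},{"slide":[-0.028,0.0076,0.004],"yaw":0},{"slide":[-0.032,0.0087,0.004],"yaw":0},{"slide":[-0.036,0.0098,0.004],"yaw":0},{"slide":[-0.040,0.0109,0.004],"yaw":0},{"slide":[-0.040,0.0109,0.004],"yaw":0},{"slide":[-0.040,0.0109,0.004],"yaw":0},{"slide":[-0.040,0.0109,0.004],"yaw":0},{"slide":[-0.040,0.0109,0.004],"yaw":0}]'
python3 - <<'E'
from th import *
p=get_obs()['position'];c=snap('wrist','w6.png');o=get_obs();print(p,o['ft_force'],o['torque'])
cv2.imwrite('pics/v6.png',c['frame'][:,:,::-1])
for v in(134,):print('prev',theta(load('w5.png'),v,np.array([.6213,-.1482,.1718]),0.))
for v in (170,190,210,230): print(v,theta(c,v,p,0.))
E
```

```text
clock: 7.32
position: [0.5814, -0.1373, 0.1758]
ee_rot: [0.133, 0.991, 0.0, -0.0]
ft_force: [0.5, -1.1, -2.1]
grip_width: 0.293
grasp_force: 26.7
[ 0.58137443 -0.13731126  0.17579738] [ 0.56331172 -0.78735847 -1.51856255] [-0.16270544 -0.31185614 -0.01827808]
prev (np.float64(17.8), 'low x from wall, z', np.float64(0.0436), np.float64(0.0057), 'up', np.float64(0.0056), np.float64(-0.0083))
170 (np.float64(7.7), 'low x from wall, z', np.float64(0.032), np.float64(0.0066), 'up', np.float64(-0.0076), np.float64(-0.0092))
190 (np.float64(1.8), 'low x from wall, z', np.float64(0.0492), np.float64(0.0072), 'up', np.float64(0.0093), np.float64(-0.0081))
210 (np.float64(-4.1), 'low x from wall, z', np.float64(0.0665), np.float64(0.0097), 'up', np.float64(0.0267), np.float64(-0.007))
230 (np.float64(-10.1), 'low x from wall, z', np.float64(0.0837), np.float64(0.0139), 'up', np.float64(0.0444), np.float64(-0.0058))
```

View pics/v6.png

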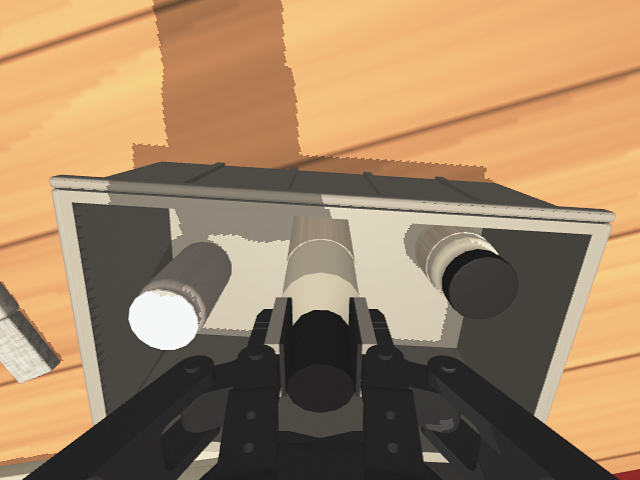

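The rim's inner edge (row ~217 at column 320) now hides the base, and forces are still about 2 N. My geometry puts the tilt at about 4°, with the base about 4 mm off the wall. I'll finish uprighting and sidle to the wall.

```bash
python3 -m inch '[{"slide":[-0.003,0.0008,0],"yaw":0},{"slide":[-0.006,0.0016,0],"yaw":0},{"slide":[-0.009,0.0024,-0.0003],"yaw":0},{"slide":[-0.011,0.003,-0.0005],"yaw":0},{"slide":[-0.011,0.003,-0.0005],"yaw":0},{"slide":[-0.011,0.003,-0.0005],"yaw":0},{"slide":[-0.011,0.003,-0.0005],"yaw":0}]'
python3 - <<'E'
from th import *
t=snap('top','t7.png');s=snap('scene','s7.png');o=get_obs();print(o['ft_force'],o['torque'])
A=cv2.resize(s['frame'][120:360,90:330],(400,400),interpolation=cv2.INTER_CUBIC)
B=cv2.resize(t['frame'][55:255,370:570],(400,400),interpolation=cv2.INTER_CUBIC)
cv2.imwrite('pics/v7.png',np.hstack([A,B])[:,:,::-1])
E
```

```text
clock: 7.95
position: [0.5704, -0.1343, 0.1755]
ee_rot: [0.132, 0.991, 0.0, -0.0]
ft_force: [2.1, 0.2, 0.3]
grip_width: 0.295
grasp_force: 26.1
[ 0.89186529 -0.52434945 -0.94961159] [-0.21790201 -0.41241804  0.01891757]
```

View pics/v7.png

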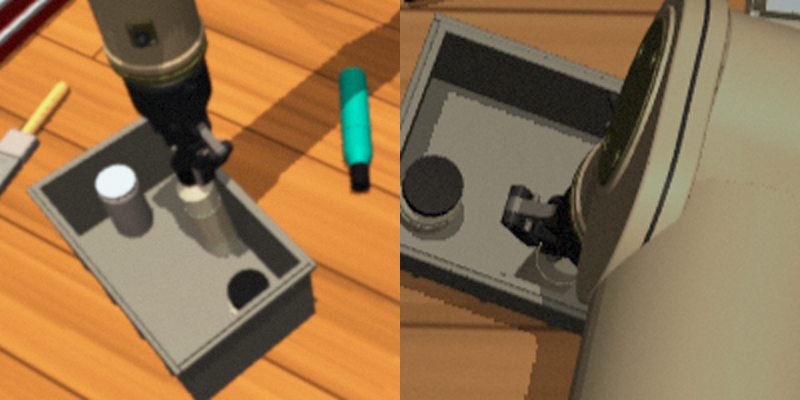

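The scene crop shows the bottle nearly upright beside the near wall, with its base end at about (226,255) and shoulder at about (197,193). I'll check the lean against the projected vertical.

Run:
```python
from th import *
s=load('s7.png');E0=np.array(s['extrinsics'])
def pj(bx,by,z):
    w=np.array([.624+.9459*bx+.3246*by,-.1451-.3246*bx+.9459*by,z]);q=E0[:3,:3]@w+E0[:3,3]
    u=s['fx']*q[0]/q[2]+s['cx'];v=s['fy']*q[1]/q[2]+s['cy'];return round((u-90)/.6),round((v-120)/.6)
p=get_obs()['position'];bx=(p[0]-.624)*.9459-(p[1]+.1451)*.3246;by=(p[0]-.624)*.3246+(p[1]+.1451)*.9459
print(bx+.0775,by)
for z in(.006,.146,.164):print(z,'axis',pj(bx,by,z),'low',pj(bx+.02,by,z),pj(bx,by+.02,z),pj(bx,by-.02,z))
f=cv2.resize(s['frame'][120:360,90:330],(400,400),interpolation=cv2.INTER_CUBIC)
cv2.imwrite('pics/v8.png',cv2.resize(f[140:290,130:300,::-1],(680,600)))
```

```text
0.02339420363514376 -0.00723269949216813
0.006 axis (220, 244) low (207, 254) (230, 254) (210, 234)
0.146 axis (200, 180) low (185, 191) (211, 192) (189, 169)
0.164 axis (197, 171) low (181, 181) (208, 182) (186, 160)
```

View pics/v8.png

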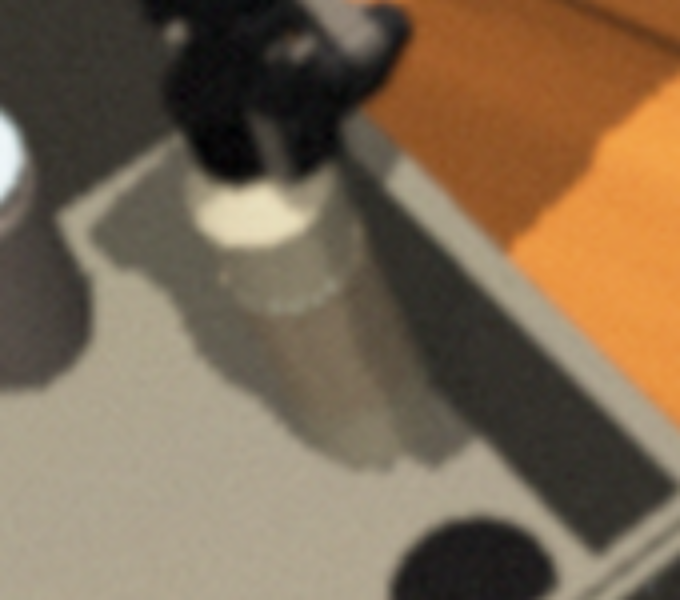

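```bash
P="import sys
from workcell import *
print('F',get_obs()['ft_force'].round(2))"; python3 -m inch '[{"slide":[-0.001,0.0003,0],"yaw":0},{"slide":[-0.0015,0.0005,-0.0005],"yaw":0},{"slide":[-0.0015,0.0005,-0.0005],"yaw":0},{"slide":[-0.0015,0.0005,-0.0005],"yaw":0}]'; python3 -c "$P"
python3 -m inch '[{"slide":[0,0,-0.0005],"yaw":0},{"slide":[0,0,-0.0005],"yaw":0},{"slide":[0,0,-0.0005],"yaw":0}]'; python3 -c "$P"
```

```text
clock: 8.38
position: [0.569, -0.1338, 0.175]
ee_rot: [0.132, 0.991, 0.0, 0.0]
ft_force: [2.5, -0.4, -1.2]
grip_width: 0.295
grasp_force: 26.2
F [ 2.51 -0.37 -1.16]
clock: 8.63
position: [0.5689, -0.1338, 0.1744]
ee_rot: [0.133, 0.991, 0.0, -0.0]
ft_force: [1.5, -0.3, -2.0]
grip_width: 0.293
grasp_force: 26.3
F [ 1.54 -0.26 -1.97]
```

```bash
python3 -m inch '[{"slide":[0,0,-0.0005],"yaw":0},{"slide":[0,0,-0.001],"yaw":0},{"slide":[0,0,-0.001],"yaw":0},{"slide":[0,0,-0.001],"yaw":0}]'
python3 -m inch '[{"slide":[0,0,-0.0005],"yaw":0},{"slide":[0,0,-0.001],"yaw":0},{"slide":[0,0,-0.001],"yaw":0},{"slide":[0,0,-0.001],"yaw":0}]'
```

```text
clock: 8.97
position: [0.5693, -0.1339, 0.1741]
ee_rot: [0.133, 0.991, 0.0, 0.001]
ft_force: [1.2, -0.6, 4.5]
grip_width: 0.292
grasp_force: 26.7
clock: 9.3
position: [0.5699, -0.1341, 0.174]
ee_rot: [0.133, 0.991, 0.0, 0.001]
ft_force: [0.8, 0.4, 11.1]
grip_width: 0.295
grasp_force: 27.2
```

```bash
python3 -m inch '[{"slide":[0,0,0.0008],"yaw":0},{"slide":[0,0,0.0015],"yaw":0},{"slide":[0,0,0.0015],"yaw":0},{"slide":[0,0,0.0015],"yaw":0}]'
python3 -m inch '[{"slide":[0,0,0],"yaw":0},{"slide":[0,0,0],"yaw":0},{"slide":[0,0,0],"yaw":0},{"slide":[0,0,0],"yaw":0},{"slide":[0,0,0],"yaw":0}]' 120
python3 - <<'E'
from h import *
c=snap('wrist','w9.png');f=c['frame'][260:440,255:385].astype(int)
m=((f.max(2)<70)).astype(np.uint8)
print(get_obs()['ft_force'],[f[r,::10].max(1).tolist() for r in (60,100,130)])
E
```

```text
clock: 9.63
position: [0.5691, -0.1338, 0.1741]
ee_rot: [0.132, 0.991, 0.0, 0.0]
ft_force: [1.5, -0.8, 4.2]
grip_width: 0.289
grasp_force: 26.4
clock: 10.05
position: [0.5687, -0.1338, 0.1737]
ee_rot: [0.132, 0.991, 0.0, -0.0]
ft_force: [-0.3, 0.2, 0.3]
grip_width: 0.532
grasp_force: 0.0
[ 0.92430295  0.1521999  -0.31651604] [[111, 29, 214, 214, 26, 26, 28, 27, 27, 27, 214, 214, 30], [29, 44, 78, 62, 41, 41, 40, 39, 40, 42, 40, 78, 71], [55, 77, 77, 77, 77, 78, 77, 77, 78, 78, 78, 78, 78]]
```

Released cleanly: there is a gap on both sides of the cap and no force on the tool. Retreat straight up, then aside.

```bash
python3 -m inch '[{"slide":[0,0,0.005],"yaw":0},{"slide":[0,0,0.015],"yaw":0},{"slide":[0,0,0.03],"yaw":0},{"slide":[0,0,0.05],"yaw":0},{"slide":[0,0,0.08],"yaw":0},{"slide":[0,0,0.11],"yaw":0},{"slide":[0,0.04,0.12],"yaw":0},{"slide":[0,0.08,0.12],"yaw":0},{"slide":[0,0.12,0.12],"yaw":0},{"slide":[0,0.16,0.12],"yaw":0},{"slide":[0,0.2,0.12],"yaw":0},{"slide":[-0.02,0.24,0.12],"yaw":0},{"slide":[-0.04,0.28,0.12],"yaw":0},{"slide":[-0.06,0.32,0.12],"yaw":0},{"slide":[-0.08,0.36,0.12],"yaw":0},{"slide":[-0.08,0.4,0.12],"yaw":0},{"slide":[-0.08,0.4,0.12],"yaw":0},{"slide":[-0.08,0.4,0.12],"yaw":0},{"slide":[-0.08,0.4,0.12],"yaw":0},{"slide":[-0.08,0.4,0.12],"yaw":0}]' 90
python3 - <<'E'
from h import *
t=snap('top','t10.png');s=snap('scene','s10.png')
Rb=lambda p:[round(float((p[0]-.624)*.9459-(p[1]+.1451)*.3246)+.0775,4),round(float((p[0]-.624)*.3246+(p[1]+.1451)*.9459),4)]
def inv(bx,by,z): bx-=.0775; return np.array([.624+.9459*bx+.3246*by,-.1451-.3246*bx+.9459*by,z])
ctr={}
for n,c in(('t',t),('s',s)):
    E0=np.array(c['extrinsics']);q=E0[:3,:3]@inv(.022,-.007,.18)+E0[:3,3];u=int(c['fx']*q[0]/q[2]+c['cx']);v=int(c['fy']*q[1]/q[2]+c['cy'])
    f=c['frame'][v-25:v+26,u-25:u+26].astype(int);m=(f.max(2)<(38 if n=='t' else 55)).astype(np.uint8)
    k,l,st,ce=cv2.connectedComponentsWithStats(m)
    print(n,(u,v),[(x.tolist(),(y+[u-25,v-25]).round(1).tolist()) for x,y in zip(st[1:],ce[1:]) if x[4]>30])
    i=l[25,25] or 1+np.argmax(st[1:,4]); ctr[n]=ce[i]+[u-25,v-25]
p,g=tri(t,ctr['t'],s,ctr['s']);print('cap centroid from wall,y,z',Rb(p),p[2],g)
print('top at z.19',Rb(onz(t,*ctr['t'],.19)))
t0=load('t0.png')['frame'].astype(int)
d=np.abs(t['frame'].astype(int)-t0).max(2)
for n,(x,y) in(('jar',(386,147)),('can',(522,174))):print(n,'diff',d[y-18:y+18,x-18:x+18].mean().round(1))
E
```

```text
clock: 11.77
position: [0.4896, 0.2649, 0.2946]
ee_rot: [0.133, 0.991, -0.0, 0.0]
ft_force: [-0.2, -0.7, -0.2]
grip_width: 0.646
grasp_force: 0.0
t (458, 181) [([15, 20, 16, 17, 93], [453.1, 186.4])]
s (207, 217) [([6, 5, 28, 30, 363], [203.1, 214.7])]
cap centroid from wall,y,z [0.019, -0.0073] 0.18230445051655153 0.017487178281475037
top at z.19 [0.0105, -0.0005]
jar diff 7.4
can diff 9.3
```

Run:
```python
from h import *
t=load('t10.png');s=load('s10.png')
Rb=lambda p:[round(float((p[0]-.624)*.9459-(p[1]+.1451)*.3246)+.0775,4),round(float((p[0]-.624)*.3246+(p[1]+.1451)*.9459),4)]
f=t['frame'][160:215,430:490].astype(int)
print('\n'.join(''.join('%3d'%x for x in r) for r in f.max(2)[6:42:2,8:48:2]))
for z in(.175,.18,.19):print(z,Rb(onz(s,203.1,214.7,z)))
```

```text
144142145143143143142145145143141143143144145143144144140145
145144145145144143144143145143144141143143144144142143141141
145146146142144141143145146143142143144144140142144143142141
145145143141146143143147151144119 82 81 77143142144142143142
145142144143145155155156119 43 46 44 44 44 58117143141142145
146144144148157156155100 42 49 46 48 41 46 43 43144142144143
146146131156156159 83 13 51 48 48 42 48 45 45 46 71144142143
129104151156153134  2 18 49 52 49 50 46 46 47 45 50143144142
107 92155155158 65 11 16 50 49 51 47 45 49 43 43 51143143142
 87101154154152  2 14 15 49 52 47 49 46 45 42 49104144142143
 83110156153151 53 10  4 38 53 49 48 48 47 52 49144141143145
 86100154155154151  4  5  8 37 48 50 48 47 44129145143143143
 82 84154151150149 69 15  9  0 10 21 26 60118143144145141142
 81 79140151151151149 97 30 15 11 56103118130144142146143142
 77 71 76149150148150148116108116117119119143143145143143142
123 82 76 95151147147147116115115119117139143143143142146143
140130 88 75 78119148147145143142136145143141145145143143143
147147146132 85 77 85 81 93107106144142145145144141142144145
0.175 [0.0229, -0.0195]
0.18 [0.0243, -0.0159]
0.19 [0.0271, -0.0086]
```

Run:
```python
from h import *
t=load('t10.png')
Rb=lambda p:[round(float((p[0]-.624)*.9459-(p[1]+.1451)*.3246)+.0775,4),round(float((p[0]-.624)*.3246+(p[1]+.1451)*.9459),4)]
f=t['frame'][160:215,430:490].astype(int).max(2)
m=((f>33)&(f<62)).astype(np.uint8);m=cv2.morphologyEx(m,cv2.MORPH_OPEN,np.ones((3,3),np.uint8))
k,l,st,ce=cv2.connectedComponentsWithStats(m);i=1+np.argmax(st[1:,4]);c=ce[i]+[430,160];print(st[i],c,Rb(onz(t,*c,.196)))
```

```text
[ 23  13  18  17 249] [461.18072289 180.9437751 ] [0.0201, -0.0073]
```

```bash
python3 -c "
from workcell import *
print(hand_in())"
```

```text
the job is handed in; nothing more can be done
None
```

The job is handed in at about 12 s: the glue bottle stands by itself on its base, its cap axis measured 20 mm (±2) from the near wall (its radius is 20 mm), tool forces peaked at about 11 N as it was set down, and the jar and can look unmoved; I viewed 11 pictures, one over the limit of 10.

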